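# Stand the tipped reagent reservoir up and push it against the cassette dock

### The job

The white reagent reservoir has been knocked onto its long side: by pushing only, never gripping or lifting it off the bench, tip it up onto its foot so that its open mouth faces up. Then push it along the bench until the long edge of its foot lies flush against the front face of the cassette dock, with its whole length within the length of that face. Leave the bottle, the jar and the tip box where they stand, and finish clear of everything.

Things in the scene. Friction and masses are not known exactly. Their poses are not given: they have to be found in the camera images.
- reservoir: White open plastic trough, loose, about 0.16 kg, 46 mm high: foot plate 90 (x) x 150 (y) x 4 mm, on it a hollow box 62 x 122 mm with 4 mm walls. Origin: centre of the foot's underside; z from the foot out of the mouth, y along its length. At the start it lies on a long side, mouth towards the robot (yaw varies): z level, x up, origin 45 mm above the bench.
- mouth (a point): Centre of the open mouth, 46 mm from the foot's underside; same axes. Round it runs a flat rim lip, 90 x 150 mm outside, 4 mm thick. Lip and foot plate both stick out 14 mm beyond the box all round, leaving a channel 38 mm wide and 14 mm deep between them. At the start the upper channel's floor is 76 mm above the bench, its two lips 90 mm.
- foot_edge (a point): Middle of the long foot edge that is uppermost at the start (90 mm above the bench), halfway through the 4 mm plate. A level push on it, from the mouth side and away from the mouth, tips the reservoir about the foot's lower edge without much sliding; past about 27 degrees it falls onto its foot by itself. Upright, this is the edge away from the robot.
- reservoir_mid (a point): Middle of the reservoir, on its z axis 23 mm above the foot's underside. Upright, the reservoir slides on the bench when pushed.
- dock: Grey cassette dock fixed to the bench (its place and yaw vary): a slab 130 (x) x 260 (y) x 22 mm high with a clear cassette on top, 38 mm high over all. Origin: centre of its underside; x axis points away from the robot, y along its length.
- dock_face (a point): Middle of the dock's flat upright front face, the long one towards the robot, 65 mm in front of the dock's origin and 11 mm above the bench; same axes as the dock. The face is 260 mm long and 22 mm high and stops the reservoir.
- bottle: Bystander: off-white bottle with blue cap, 62 mm diameter, 140 mm high, loose, standing to one side of the reservoir. Origin: centre of its underside, z up.
- tip_box: Bystander: blue box of pipette tips with clear lid, 80 (x) x 115 (y) x 64 mm high, loose, standing on the other side of the reservoir. Origin: centre of its underside, z up.
- jar: Bystander: small amber jar with black cap, 44 mm diameter, 60 mm high, loose, beyond one end of the dock. Origin: centre of its underside, z up.
Things that resemble listed ones, but are neither listed nor needed, are in the scene too. What is shaped like the reservoir but orange or red is not meant.

How it is judged (in metres and radians):
On the way:
1. the reservoir stands on its foot, mouth up (angle between reservoir's own z axis and vertical below 0.06 rad and height (world z) of reservoir below 0.006 m), for 0.2 s.
At the end, for the whole second after the job is handed in: The reservoir stands on its foot on the bench (tilt under 0.06 rad), at rest, its foot's long edge within 6 mm of the dock's front face and parallel to it within 0.06 rad, its ends within the face's length (at most 5 mm over); bystanders undisturbed (all of step 1 and x of reservoir in the frame of dock_face between -0.051 and -0.04 m and angle between the x axis of reservoir and the x axis of dock_face, either way round below 0.06 rad and y of reservoir in the frame of dock_face between -0.06 and 0.06 m and linear speed of reservoir below 0.01 m/s); the robot touches nothing.
It fails at once if the reservoir was lifted or carried (height (world z) of reservoir_mid above 0.064 m).
It fails at once if the bottle was pushed more than 15 mm or knocked over (distance of bottle from where it was at the start of the episode above 0.015 m or angle between bottle's own z axis and vertical above 0.2 rad).
It fails at once if the tip box was pushed more than 15 mm or knocked over (distance of tip_box from where it was at the start of the episode above 0.015 m or angle between tip_box's own z axis and vertical above 0.2 rad).
It fails at once if the jar was pushed more than 15 mm or knocked over (distance of jar from where it was at the start of the episode above 0.015 m or angle between jar's own z axis and vertical above 0.2 rad).
It also fails if it takes over 58 s, if anything falls off the work surface, if the arm or the gripper's body presses on something with over 40 N, if the wrist force passes 120 N, or if a joint passes its speed limit or range.

### The arm

A 6-joint arm with a two-finger parallel gripper is mounted at the origin on the work surface. World frame = base frame: x ahead of the robot, y to its left, z up, the work surface at z = 0. Lengths are in mm, angles in rad, forces in N, time in s.
With the tool pointing down it reaches from about 325 to 850 mm from the base axis. Payload 4.4 kg.
Tool frame: the origin (TCP) lies at the very end of the fingers, on their centre line; the grasp point (between the pads) lies 19 mm behind it; z points along the fingers, y is the direction in which the jaws open and shut (so a half turn about z gives the same grasp; the last joint's range is limited). The gripper opens to 94 mm and grips with 3 to 60 N. Pads are 16 mm wide; open, the fingers measure 119 mm over their backs; the gripper's body (75 mm by 177 mm) begins 78 mm behind the grasp point.
Start: joints at [-1.333, 0.207, 1.542, -0, 1.393, -0.15], TCP at [217.958, -532.092, 205.447] pointing down, gripper open.
Joint ranges: [-2.73, 2.73], [-0.86, 2.22], [0.23, 2.46], [-1.11, 4.25], [0.08, 2.63], [-2.82, 2.82]. Speed limits (rad/s): [2.79, 2.79, 3.14, 3.14, 3.14, 3.14].

### API

Orientations are given as a unit quaternion [w, x, y, z].
In Python, from cell import robot gives the robot as it stands.
- The arm moves only by the shell command python3 -m pendant 'ROWS'. ROWS is JSON, a list of rows, each an object of numbers: "dx", "dy", "dz": the shift along the world's x, y, z in mm; "twist": the turn about the world's z in degrees; "gripper": the closure, from -1 (fully open) to 1 (shut). In form: [{"dx": .., "dy": .., "dz": .., "twist": .., "gripper": ..}, ...]. A call has 1 to 20 rows; each row is the pose to reach, as a shift and turn from the pose commanded when the call began; what a row does not reach only later rows make up. A row lasts 1/10 s, in which the tool goes at most 50 mm and 8.59 degrees, less where a joint would pass 70% of its speed; a pose out of reach is approached as far as the arm can. A call with a gripper value outside its range is refused whole. The fingers move at their own pace and stop on an object; the grip force is fixed at half the most. Time passes only in rows, so rows that repeat a pose let the fingers close. It gives the time, the measured TCP pose, the force and the opening at its end, in the units of the state.
- robot.observe(): the state, without advancing time (a new reading comes with each control period).
- robot.grab_frame(name): name is "scene" or "top" or "wrist"; returns a dict with "pixels" (480x640x3 uint8, red, green, blue), "z_map" (480x640 float32, mm along the optical axis (not along the pixel's ray), 0 where there is no reading), "camera_matrix" (3x3 intrinsics, pixels), "k1" (the pictures are not rectified: a ray, as slopes to the right and down, at radius r is drawn at 1 + k1 r^2 times it, then the intrinsics apply), "R" (3x3) and "t" (3): a world point X has camera coordinates R X + t; the wrist camera has in their place "tool_from_camera" (4x4, takes a point from camera to tool coordinates, whose origin is the TCP and whose axes are the flange's). Camera axes: x right, y down, z forward; pixel columns grow to the right and rows downward; lengths in mm; the calibration is good to about 2 mm. A picture is of the moment at which its call begins: read the wrist's pose just before it.
- robot.finish_job(): hands the job in, once; it reports no verdict.
The state is a dict: "clock": time; "q": joint angles; "qd": joint speeds; "tau": joint torques, N m; "position": TCP position; "orientation": TCP orientation; "ft_force": force on the tool from outside, world axes, zero at the start; "torque": the same for the moment, N m; "gripper_width": opening from 0.0 (shut) to 1.0 (fully open).
Only numpy, scipy, OpenCV 4.12 (cv2) and the standard library are available. Lean on these libraries where they do the work, as an engineer would, in place of code of your own. Each camera call takes 0.05 s, during which the arm holds its last target.

## Working session

There is one attempt and no reset: what is moved stays moved. The work goes in short steps, Python scripts to look and compute and a shell command to move; the robot and the scene stay as the last step left them, time stands still between calls to the robot, and variables do not carry over. Pictures are saved under pics/ and viewed, and the job is handed in when it is done.

```bash
ls; mkdir -p pics; cat > h.py <<'E'
import numpy as np, cv2, pickle
from cell import robot
def grab(n,fn):
    f=robot.grab_frame(n); cv2.imwrite('pics/'+fn+'.png',f['pixels'][:,:,::-1]); pickle.dump(f,open('pics/'+fn+'.pkl','wb')); return f
def load(fn): return pickle.load(open('pics/'+fn+'.pkl','rb'))
def world(f):
    h,w=f['z_map'].shape
    u,v=np.meshgrid(np.arange(w),np.arange(h))
    K=f['camera_matrix'].astype(float)
    p=cv2.undistortPoints(np.stack([u,v],-1).reshape(-1,1,2).astype(np.float64),K,np.array([f['k1'],0,0,0.])).reshape(h,w,2)
    z=f['z_map'].astype(float)
    c=np.dstack([p*z[...,None],z])
    return (c-np.array(f['t']).reshape(3))@np.array(f['R'])
E
python3 - <<'E'
from h import *
for n in ('top','scene'):
    f=grab(n,n+'0'); print(n,f['t'],f['k1'])
s=robot.observe();print(s)
E
```

```text
pics
top [ -31.23565046  532.10321882 1328.05538796] -0.09147543481078371
scene [ 426.88043696 -106.06974987 1309.77690361] 0.04083659210020313
{'clock': 0.1, 'q': array([-1.33247949e+00,  2.07378735e-01,  1.54278687e+00, -2.73680568e-05,
        1.39352600e+00, -1.50488241e-01]), 'qd': array([ 0.00073375, -0.00238168, -0.00217235, -0.0008514 ,  0.00026932,
       -0.00087928]), 'tau': array([ 1.94403046e-04, -3.71863317e+01, -2.82291269e+01,  7.00939377e-02,
        3.10968957e-02, -5.04876448e-05]), 'position': array([ 217.78467224, -531.3676511 ,  204.39347495]), 'orientation': array([-1.04787316e-03,  9.81162253e-01,  1.93182639e-01, -5.95262567e-05]), 'ft_force': array([-0.85788367,  0.48462573, -0.58151222]), 'torque': array([ 0.03019765, -0.00292587, -0.00223078]), 'gripper_width': 1.0023514685832124}
```

View pics/top0.png

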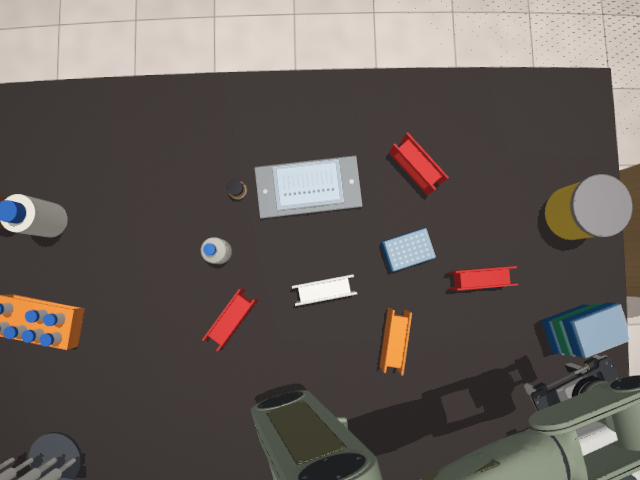

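View pics/scene0.png

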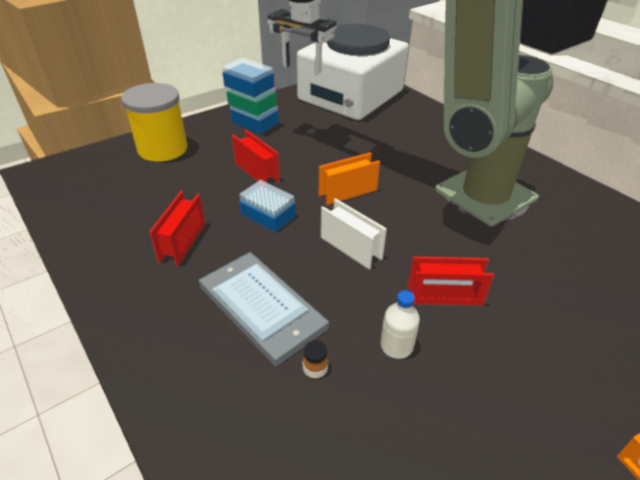

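The top view shows the white reservoir at about (324,291), the dock at (308,186), the bottle at (215,250), the jar at (237,190) and the tip box at (408,249). Red and orange look-alikes stand nearby at (230,320) and (396,340). Next I measure positions from the depth cloud.

```bash
cat >> h.py <<'E'
def rect(P):
    (c,s,a)=cv2.minAreaRect(P.astype(np.float32)); return np.round(c,1),np.round(s,1),round(a,2)
E
python3 - <<'E'
from h import *
f=load('top0');W=world(f)
def reg(u0,v0,u1,v1): return W[v0:v1,u0:u1].reshape(-1,3)
R=f['z_map']>0
print('bench',np.median(reg(330,230,370,240),0))
for n,b,z0,z1 in [('res_lips',(285,270,362,312),84,98),('res_floor',(285,270,362,312),68,82),('res all',(285,270,362,312),60,98),('dock',(245,148,370,225),14,45),('slab',(245,148,370,225),14,28),('bottle',(190,230,240,272),20,160),('jar',(222,176,250,204),30,70),('tip',(372,225,442,277),50,75),('red',(200,285,262,355),60,98),('orange',(375,300,420,380),60,98),('red2',(445,260,525,296),60,98)]:
    P=reg(*b);P=P[(P[:,2]>z0)&(P[:,2]<z1)]
    print(n,len(P),rect(P[:,:2]),np.median(P[:,2]).round(1),P[:,:2].min(0).round(),P[:,:2].max(0).round())
E
```

```text
bench [ 558.95145669 -117.17124179    0.60836107]
res_lips 221 (array([423.7, -46.4]), array([ 46.1, 148.6]), 9.04) 90.7 [ 391. -122.] [458.  30.]
res_floor 791 (array([425.9, -48.2]), array([ 42.2, 142.8]), 9.0) 76.6 [ 394. -115.] [458.  26.]
res all 1043 (array([423.6, -46.4]), array([ 46.1, 148.5]), 9.01) 77.5 [ 391. -122.] [458.  30.]
dock 5142 (array([683.9,   0.7]), array([134.2, 290.6]), 4.86) 30.1 [ 608. -148.] [758. 146.]
slab 2318 (array([683.9,   0.7]), array([134.2, 290.6]), 4.86) 22.7 [ 608. -148.] [758. 146.]
bottle 599 (array([526.1, 214.7]), array([59. , 59.8]), 42.27) 97.8 [496. 186.] [558. 246.]
jar 253 (array([678.4, 166.6]), array([38.8, 41.3]), 1.42) 59.9 [659. 146.] [698. 187.]
tip 1417 (array([ 515.2, -259.6]), array([ 76.1, 112.8]), 16.29) 64.5 [ 464. -322.] [ 565. -197.]
red 1094 (array([358. , 184.2]), array([ 47.3, 151.3]), 53.26) 77.7 [285. 121.] [432. 248.]
orange 1181 (array([ 292.3, -218.2]), array([ 47.7, 151.3]), 80.13) 77.5 [ 216. -253.] [ 371. -183.]
red2 1045 (array([ 438.8, -438.9]), array([ 46.8, 152.7]), 2.39) 77.3 [ 413. -516.] [ 465. -362.]
```

```bash
python3 - <<'E'
from h import *
f=load('top0')
c=f['pixels'][140:360,190:450,::-1]
cv2.imwrite('pics/crop0.png',cv2.resize(c,None,fx=3,fy=2.7,interpolation=cv2.INTER_CUBIC)[:600,:800])
E
```

```text
(no output)
```

View pics/crop0.png

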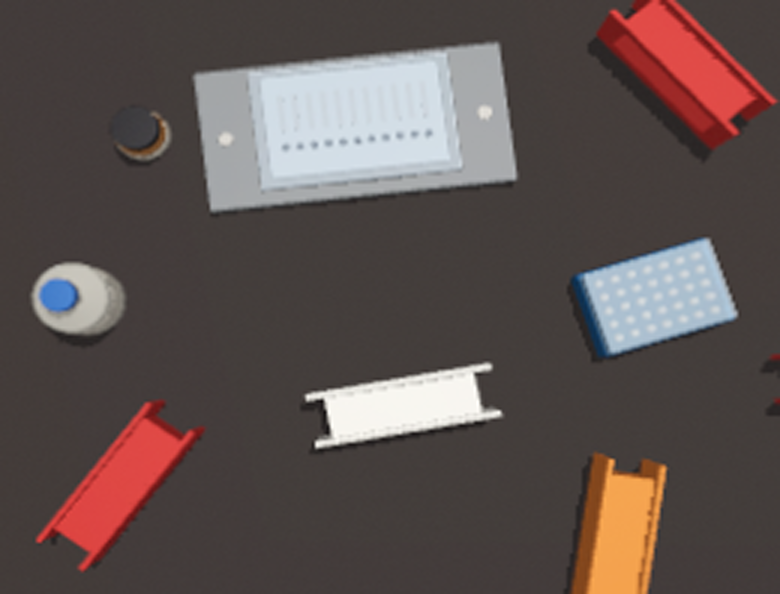

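```bash
python3 - <<'E'
from h import *
f=load('top0');W=world(f)
P=W[148:225,252:370].reshape(-1,3);P=P[(P[:,2]>14)&(P[:,2]<45)&(P[:,1]<135)]
# drop jar
P=P[np.hypot(P[:,0]-678,P[:,1]-166)>35]
c,s,a=rect(P[:,:2]);print(c,s,a)
# front edge fit from slab top: per-y-bin min x
S=P[P[:,2]<27];b=[]
for y in range(-110,100,7):
    q=S[(S[:,1]>=y)&(S[:,1]<y+7)]
    if len(q)>3:b.append((y+3.5,q[:,0].min()))
b=np.array(b);k=np.polyfit(b[:,1-1],b[:,1],1);print('slope deg',np.degrees(np.arctan(-k[0])),'x at y0',k[1],np.std(b[:,1]-np.polyval(k,b[:,0])))
g=load('scene0');V=world(g).reshape(-1,3)
m=(abs(V[:,0]-685)<110)&(abs(V[:,1]+12)<140)&(V[:,2]>16)&(V[:,2]<28)
print('scene slab',rect(V[m][:,:2]))
m=(abs(V[:,0]-424)<60)&(abs(V[:,1]+46)<95)&(V[:,2]>84)&(V[:,2]<97)
print('scene lips',rect(V[m][:,:2]))
E
```

```text
[685.2 -14. ] [134.2 261. ] 4.86
slope deg 4.9961101484875465 x at y0 617.4656106356093 0.5253531759447011
scene slab (array([682.2, -15.2]), array([134.3, 266.1]), 5.06)
scene lips (array([421. , -46.1]), array([ 51. , 149.2]), 9.55)
```

```bash
python3 -m pendant '[{"dx":20,"dy":45,"dz":0,"twist":-5},{"dx":40,"dy":90,"dz":0,"twist":-10},{"dx":60,"dy":135,"dz":0,"twist":-13.3},{"dx":80,"dy":180,"dz":0,"twist":-13.3},{"dx":100,"dy":225,"dz":0,"twist":-13.3},{"dx":120,"dy":270,"dz":0,"twist":-13.3},{"dx":140,"dy":315,"dz":0,"twist":-13.3},{"dx":160,"dy":360,"dz":0,"twist":-13.3},{"dx":180,"dy":405,"dz":0,"twist":-13.3},{"dx":195,"dy":445,"dz":0,"twist":-13.3},{"dx":206,"dy":486,"dz":0,"twist":-13.3},{"dx":206,"dy":486,"dz":0,"twist":-13.3},{"dx":206,"dy":486,"dz":0,"twist":-13.3}]'
```

```text
invalid input at $[0]: expected keys dx, dy, dz, twist, gripper
```

```bash
python3 -m pendant '[{"dx":20,"dy":45,"dz":0,"twist":-5,"gripper":-1},{"dx":40,"dy":90,"dz":0,"twist":-10,"gripper":-1},{"dx":60,"dy":135,"dz":0,"twist":-13.3,"gripper":-1},{"dx":80,"dy":180,"dz":0,"twist":-13.3,"gripper":-1},{"dx":100,"dy":225,"dz":0,"twist":-13.3,"gripper":-1},{"dx":120,"dy":270,"dz":0,"twist":-13.3,"gripper":-1},{"dx":140,"dy":315,"dz":0,"twist":-13.3,"gripper":-1},{"dx":160,"dy":360,"dz":0,"twist":-13.3,"gripper":-1},{"dx":180,"dy":405,"dz":0,"twist":-13.3,"gripper":-1},{"dx":195,"dy":445,"dz":0,"twist":-13.3,"gripper":-1},{"dx":206,"dy":486,"dz":0,"twist":-13.3,"gripper":-1},{"dx":206,"dy":486,"dz":0,"twist":-13.3,"gripper":-1},{"dx":206,"dy":486,"dz":0,"twist":-13.3,"gripper":-1}]'
python3 - <<'E'
from h import *
s=robot.observe();print(s['position'],s['orientation'],s['q'])
f=grab('wrist','w1')
E
```

```text
clock: 1.4
position: [423.7, -45.3, 205.1]
orientation: [0.0, 0.997, 0.08, -0.0]
ft_force: [-0.5, -0.3, 0.3]
gripper_width: 1.0
[423.65777465 -45.31456966 205.06068876] [ 1.22317349e-04  9.96817553e-01  7.97151631e-02 -4.94344203e-04] [-3.09780501e-01 -1.21107317e-01  1.88340846e+00 -6.12917033e-04
  1.38011323e+00  1.10153256e+00]
```

View pics/w1.png

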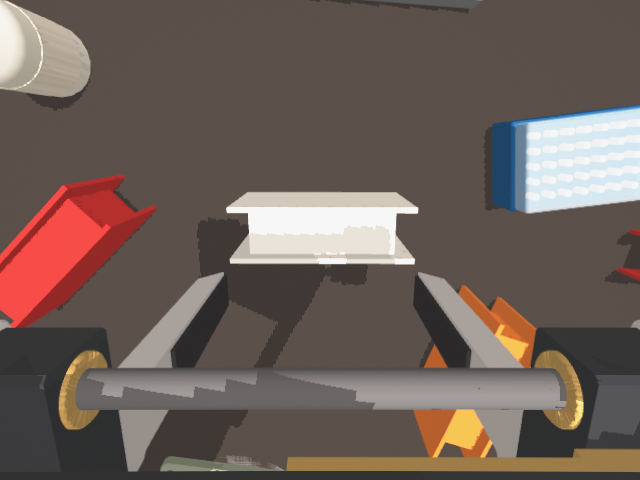

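The reservoir in the wrist view, at (320,228), is parallel to the finger line and centred. I lower the open fingers into its upper channel.

```bash
python3 -m pendant '[{"dx":0,"dy":-1,"dz":-45,"twist":0,"gripper":-1},{"dx":0,"dy":-1,"dz":-85,"twist":0,"gripper":-1},{"dx":0,"dy":-1,"dz":-105,"twist":0,"gripper":-1},{"dx":0,"dy":-1,"dz":-115,"twist":0,"gripper":-1},{"dx":0,"dy":-1,"dz":-122,"twist":0,"gripper":-1},{"dx":0,"dy":-1,"dz":-122,"twist":0,"gripper":-1},{"dx":0,"dy":-1,"dz":-122,"twist":0,"gripper":-1}]'
python3 - <<'E'
from h import *
f=grab('wrist','w2');f=grab('scene','s2')
c=f['pixels'][130:330,230:500,::-1]
cv2.imwrite('pics/s2c.png',cv2.resize(c,None,fx=2.9,fy=2.9))
E
```

```text
clock: 2.15
position: [425.0, -47.8, 84.5]
orientation: [0.0, 0.997, 0.078, 0.001]
ft_force: [0.1, -0.0, -0.1]
gripper_width: 1.0
```

View pics/s2c.png

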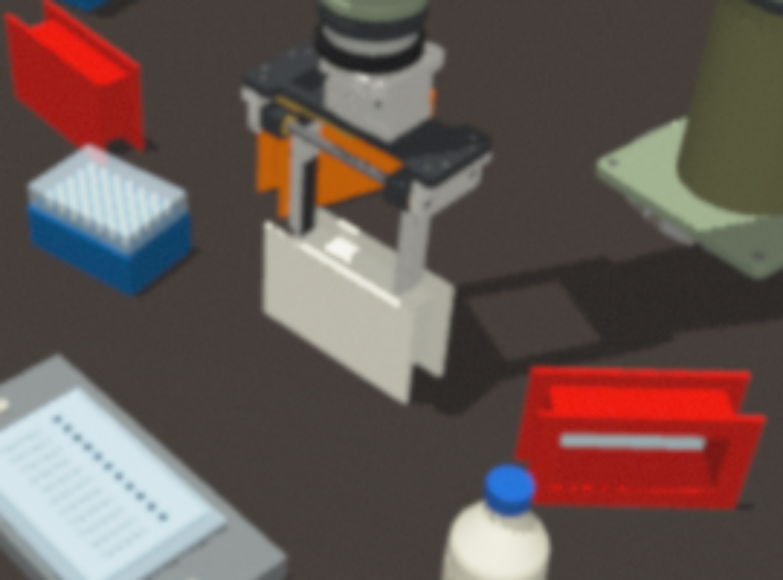

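View pics/w2.png

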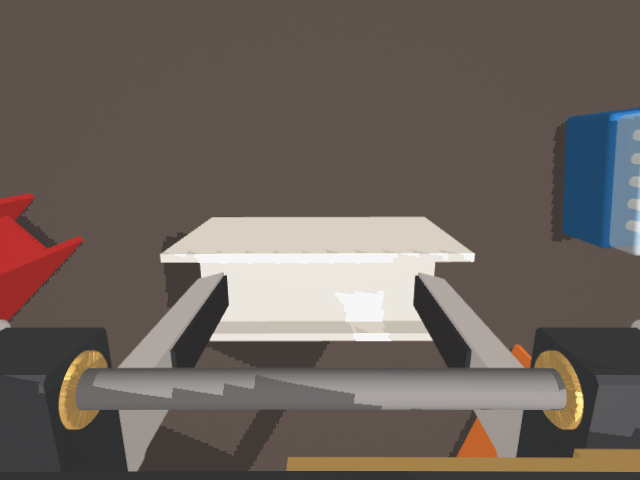

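```bash
python3 -m pendant '[{"dx":0,"dy":0,"dz":-1,"twist":0,"gripper":-1},{"dx":0,"dy":0,"dz":-1,"twist":0,"gripper":-1}]'
```

```text
clock: 2.45
position: [424.3, -47.1, 82.9]
orientation: [0.0, 0.997, 0.078, 0.0]
ft_force: [-0.1, 0.0, -0.4]
gripper_width: 0.999
```

```bash
python3 -m pendant '[{"dx":6,"dy":1,"dz":-1,"twist":0,"gripper":-1},{"dx":14,"dy":2.2,"dz":-1,"twist":0,"gripper":-1},{"dx":26,"dy":4.1,"dz":-1,"twist":0,"gripper":-1},{"dx":40,"dy":6.3,"dz":-1,"twist":0,"gripper":-1},{"dx":56,"dy":8.8,"dz":-1,"twist":0,"gripper":-1},{"dx":74,"dy":11.7,"dz":0,"twist":0,"gripper":-1},{"dx":92,"dy":14.5,"dz":0,"twist":0,"gripper":-1},{"dx":110,"dy":17,"dz":3,"twist":0,"gripper":-1},{"dx":128,"dy":20,"dz":6,"twist":0,"gripper":-1},{"dx":146,"dy":23,"dz":10,"twist":0,"gripper":-1},{"dx":155,"dy":24,"dz":20,"twist":0,"gripper":-1},{"dx":155,"dy":24,"dz":50,"twist":0,"gripper":-1}]'
python3 - <<'E'
from h import *
f=grab('scene','s3')
c=f['pixels'][130:330,230:500,::-1]
cv2.imwrite('pics/s3c.png',cv2.resize(c,None,fx=2.9,fy=2.9))
E
```

```text
clock: 3.65
position: [578.6, -22.1, 129.5]
orientation: [-0.001, 0.997, 0.079, -0.003]
ft_force: [0.1, 1.3, -1.0]
gripper_width: 0.999
```

View pics/s3c.png

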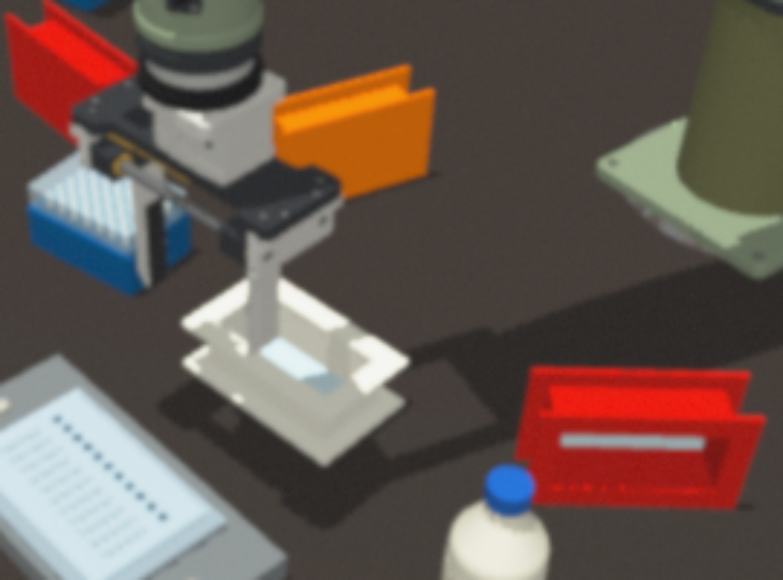

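The reservoir appears upright, with its mouth up. I raise the tool, go back over it and re-measure.

```bash
python3 -m pendant '[{"dx":0,"dy":0,"dz":40,"twist":0,"gripper":-1},{"dx":-40,"dy":-6,"dz":60,"twist":0,"gripper":-1},{"dx":-80,"dy":-12,"dz":60,"twist":-1,"gripper":-1},{"dx":-120,"dy":-18,"dz":60,"twist":-2,"gripper":-1},{"dx":-160,"dy":-24,"dz":60,"twist":-2,"gripper":-1},{"dx":-190,"dy":-28,"dz":60,"twist":-2,"gripper":-1},{"dx":-200,"dy":-30,"dz":60,"twist":-2,"gripper":-1},{"dx":-200,"dy":-30,"dz":60,"twist":-2,"gripper":-1}]'
python3 - <<'E'
from h import *
f=grab('top','t4');g=grab('scene','s4')
cv2.imwrite('pics/t4c.png',cv2.resize(f['pixels'][140:360,190:450,::-1],None,fx=3,fy=2.7,interpolation=cv2.INTER_CUBIC)[:600,:800])
for f in (f,g):
    W=world(f).reshape(-1,3)
    m=(W[:,0]>400)&(W[:,0]<600)&(abs(W[:,1]+35)<130)&(W[:,2]>38)&(W[:,2]<54)
    P=W[m];print(len(P),rect(P[:,:2]),np.median(P[:,2]))
    q=np.linalg.lstsq(np.c_[P[:,:2],np.ones(len(P))],P[:,2],rcond=None)[0];print('tilt',q[:2])
E
```

```text
clock: 4.5
position: [379.3, -53.3, 192.9]
orientation: [0.0, 0.998, 0.06, 0.001]
ft_force: [-0.2, -0.5, 0.1]
gripper_width: 1.0
1207 (array([491.4, -35.5]), array([ 90.2, 150. ]), 8.99) 46.59701412955914
tilt [-0.00482034 -0.00142423]
1308 (array([488.5, -35.8]), array([ 92.9, 152.3]), 8.98) 46.24581496478548
tilt [0.00462357 0.00232952]
```

View pics/t4c.png

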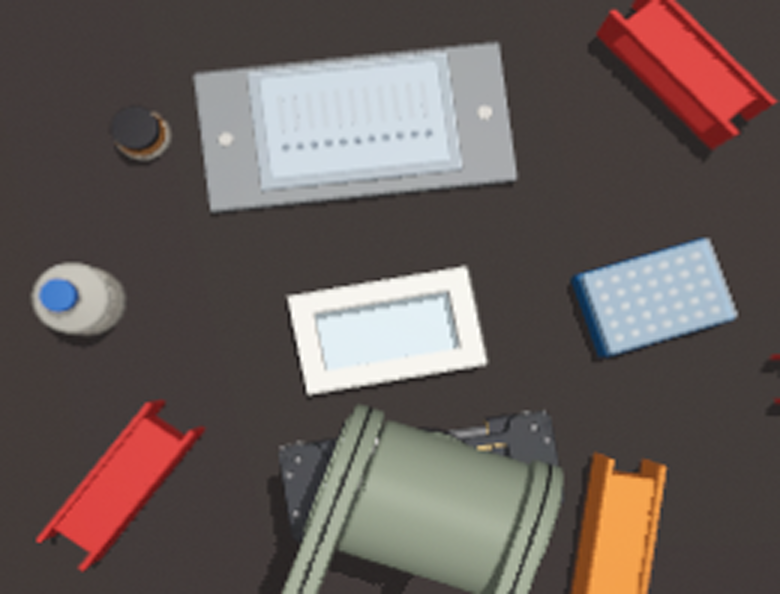

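```bash
python3 -m pendant '[{"dx":15,"dy":5,"dz":-40,"twist":-1,"gripper":-1},{"dx":30,"dy":10,"dz":-80,"twist":-1.9,"gripper":-1},{"dx":30,"dy":10,"dz":-120,"twist":-1.9,"gripper":-1},{"dx":30,"dy":10,"dz":-150,"twist":-1.9,"gripper":-1},{"dx":30,"dy":10,"dz":-170,"twist":-1.9,"gripper":-1},{"dx":30,"dy":10,"dz":-180,"twist":-1.9,"gripper":-1},{"dx":30,"dy":10,"dz":-185,"twist":-1.9,"gripper":-1},{"dx":30,"dy":10,"dz":-185,"twist":-1.9,"gripper":-1},{"dx":30,"dy":10,"dz":-185,"twist":-1.9,"gripper":-1}]'
```

```text
clock: 5.5
position: [410.4, -43.4, 8.3]
orientation: [0.0, 0.999, 0.044, 0.001]
ft_force: [0.1, 0.2, 0.8]
gripper_width: 1.0
```

```bash
python3 -m pendant '[{"dx":2,"dy":0,"dz":-5,"twist":0,"gripper":-1},{"dx":8,"dy":0.7,"dz":-5,"twist":0,"gripper":-1},{"dx":15,"dy":1.3,"dz":-5,"twist":0,"gripper":-1},{"dx":22,"dy":1.9,"dz":-5,"twist":0,"gripper":-1},{"dx":29,"dy":2.5,"dz":-5,"twist":0,"gripper":-1},{"dx":36,"dy":3.1,"dz":-5,"twist":0,"gripper":-1},{"dx":43,"dy":3.8,"dz":-5,"twist":0,"gripper":-1},{"dx":50,"dy":4.4,"dz":-5,"twist":0,"gripper":-1},{"dx":57,"dy":5,"dz":-5,"twist":0,"gripper":-1},{"dx":64,"dy":5.6,"dz":-5,"twist":0,"gripper":-1},{"dx":71,"dy":6.2,"dz":-5,"twist":0,"gripper":-1},{"dx":78,"dy":6.8,"dz":-5,"twist":0,"gripper":-1},{"dx":84,"dy":7.3,"dz":-5,"twist":0,"gripper":-1},{"dx":90,"dy":7.8,"dz":-5,"twist":0,"gripper":-1},{"dx":95,"dy":8.3,"dz":-5,"twist":0,"gripper":-1},{"dx":100,"dy":8.7,"dz":-5,"twist":0,"gripper":-1},{"dx":100,"dy":8.7,"dz":-5,"twist":0,"gripper":-1}]'
cat > m.py <<'E'
from h import *
import sys
t=sys.argv[1]
f=grab('top','t'+t);g=grab('scene','s'+t)
cv2.imwrite('pics/t%sc.png'%t,cv2.resize(f['pixels'][140:360,190:450,::-1],None,fx=3,fy=2.7,interpolation=cv2.INTER_CUBIC)[:600,:800])
cv2.imwrite('pics/s%sc.png'%t,cv2.resize(g['pixels'][180:380,180:450,::-1],None,fx=2.9,fy=2.9))
a=np.radians(5);D=np.array([[np.cos(a),np.sin(a)],[-np.sin(a),np.cos(a)]]);F=np.array([620.4,-19.7])
for f in (f,g):
    W=world(f).reshape(-1,3);q=(W[:,:2]-F)@D.T
    m=(q[:,0]>-150)&(q[:,0]<8)&(abs(q[:,1])<110)&(W[:,2]>41)&(W[:,2]<53)
    P=q[m];print(len(P),'dock frame',rect(P),np.median(W[m][:,2]),P.min(0).round(1),P.max(0).round(1))
s=robot.observe();print('tcp dock',D@(s['position'][:2]-F),s['position'][2],s['ft_force'])
E
python3 m.py 5
```

```text
clock: 7.2
position: [510.2, -34.5, 2.7]
orientation: [0.0, 0.999, 0.044, 0.001]
ft_force: [-0.1, -0.2, -0.1]
gripper_width: 0.997
588 dock frame (array([-37.7,  -7.4]), array([ 55.3, 150.3]), 0.52) 46.82633127175762 [-66.  -82.3] [-10.2  67.7]
1432 dock frame (array([-67.8,  -7.7]), array([152.5, 111.7]), 89.59) 46.42755320086141 [-124.   -84.1] [-11.7  68.5]
tcp dock [-111.72403517   -5.01575989] 2.6342262723963312 [ 0.27797332 -0.18464663 -0.17484223]
```

View pics/s5c.png

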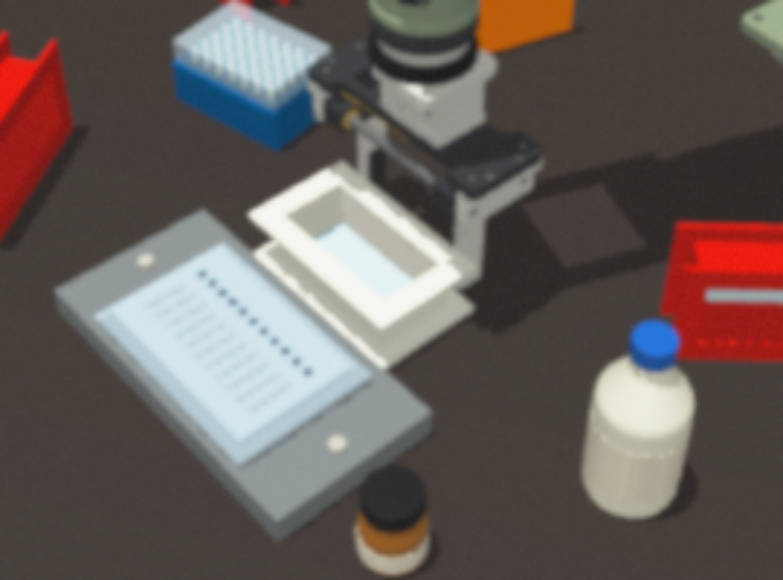

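View pics/t5c.png

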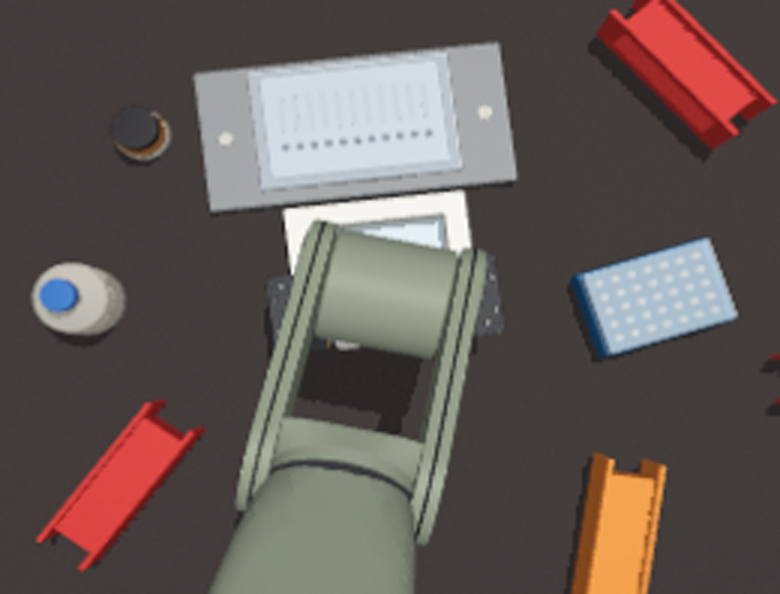

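The reservoir is parallel to the dock (within 0.5°), with about 11 mm still to go. I push on slowly and watch the force.

```bash
python3 -m pendant '[{"dx":3,"dy":0.3,"dz":0,"twist":0,"gripper":-1},{"dx":6,"dy":0.5,"dz":0,"twist":0,"gripper":-1},{"dx":8,"dy":0.7,"dz":0,"twist":0,"gripper":-1},{"dx":9,"dy":0.8,"dz":0,"twist":0,"gripper":-1},{"dx":10,"dy":0.9,"dz":0,"twist":0,"gripper":-1},{"dx":10,"dy":0.9,"dz":0,"twist":0,"gripper":-1}]'
python3 -m pendant '[{"dx":0.5,"dy":0,"dz":0,"twist":0,"gripper":-1},{"dx":1,"dy":0.1,"dz":0,"twist":0,"gripper":-1},{"dx":1,"dy":0.1,"dz":0,"twist":0,"gripper":-1}]'
python3 -m pendant '[{"dx":0.5,"dy":0,"dz":0,"twist":0,"gripper":-1},{"dx":1,"dy":0.1,"dz":0,"twist":0,"gripper":-1},{"dx":1,"dy":0.1,"dz":0,"twist":0,"gripper":-1}]'
```

```text
clock: 7.9
position: [519.1, -33.5, 2.4]
orientation: [0.0, 0.999, 0.044, 0.0]
ft_force: [-1.1, -0.3, 0.1]
gripper_width: 0.998
clock: 8.2
position: [519.3, -33.4, 2.4]
orientation: [-0.0, 0.999, 0.044, -0.001]
ft_force: [-5.3, -0.4, 2.5]
gripper_width: 1.001
clock: 8.5
position: [519.3, -33.4, 2.3]
orientation: [-0.0, 0.999, 0.044, -0.002]
ft_force: [-7.1, -2.0, 5.3]
gripper_width: 0.998
```

The force rises to about 7 N while the tool stops advancing, so the reservoir is seated against the dock. I back straight off, then check.

```bash
python3 -m pendant '[{"dx":-3,"dy":-0.3,"dz":0,"twist":0,"gripper":-1},{"dx":-10,"dy":-0.9,"dz":0,"twist":0,"gripper":-1},{"dx":-30,"dy":-2.6,"dz":0,"twist":0,"gripper":-1},{"dx":-60,"dy":-5,"dz":2,"twist":0,"gripper":-1},{"dx":-90,"dy":-8,"dz":30,"twist":0,"gripper":-1},{"dx":-120,"dy":-10,"dz":70,"twist":0,"gripper":-1},{"dx":-140,"dy":-12,"dz":120,"twist":0,"gripper":-1},{"dx":-150,"dy":-12,"dz":160,"twist":0,"gripper":-1},{"dx":-150,"dy":-12,"dz":190,"twist":0,"gripper":-1},{"dx":-150,"dy":-12,"dz":190,"twist":0,"gripper":-1},{"dx":-150,"dy":-12,"dz":190,"twist":0,"gripper":-1}]'
python3 m.py 6; python3 - <<'E'
from h import *
f=load('t6');W=world(f)
for n,b,z0,z1 in [('bottle',(190,230,240,272),20,160),('jar',(222,176,250,204),30,70),('tip',(372,225,442,277),50,75)]:
    P=W[b[1]:b[3],b[0]:b[2]].reshape(-1,3);P=P[(P[:,2]>z0)&(P[:,2]<z1)];print(n,rect(P[:,:2]))
E
```

```text
clock: 9.6
position: [371.5, -45.4, 192.8]
orientation: [0.0, 0.999, 0.044, 0.001]
ft_force: [0.5, -0.5, 0.5]
gripper_width: 1.0
1188 dock frame (array([-46.2,  -7.3]), array([150.1,  90.4]), 89.98) 46.468570932310385 [-91.4 -82.4] [-1.  67.7]
1380 dock frame (array([-48.7,  -7.8]), array([154.8,  92.8]), 89.89) 46.46737355709972 [-95.2 -85.1] [-2.2 69.6]
tcp dock [-251.6755885    -3.21819694] 190.79838163997283 [-0.00409726 -0.21794907 -1.1628772 ]
bottle (array([526.4, 214.8]), array([58.7, 58.9]), 40.15)
jar (array([678.6, 167.3]), array([40.6, 40.3]), 61.34)
tip (array([ 515.2, -259.6]), array([ 75.9, 113. ]), 16.2)
```

View pics/s6c.png

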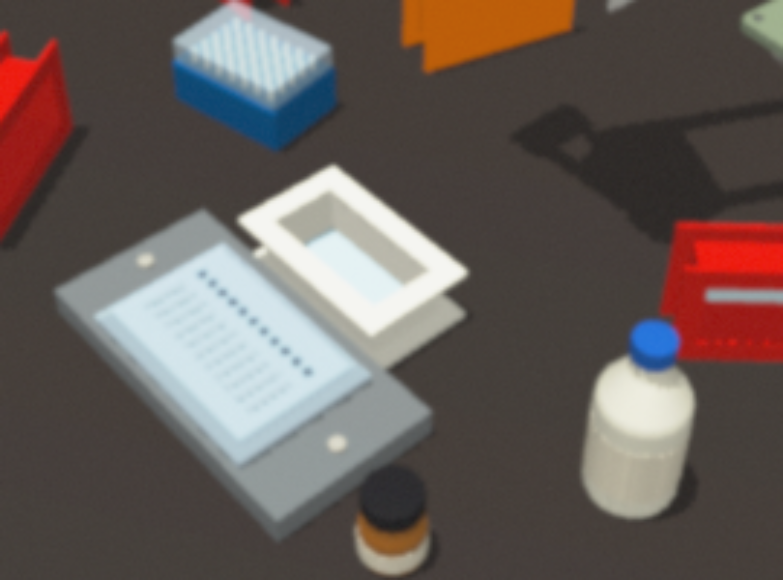

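View pics/t6c.png

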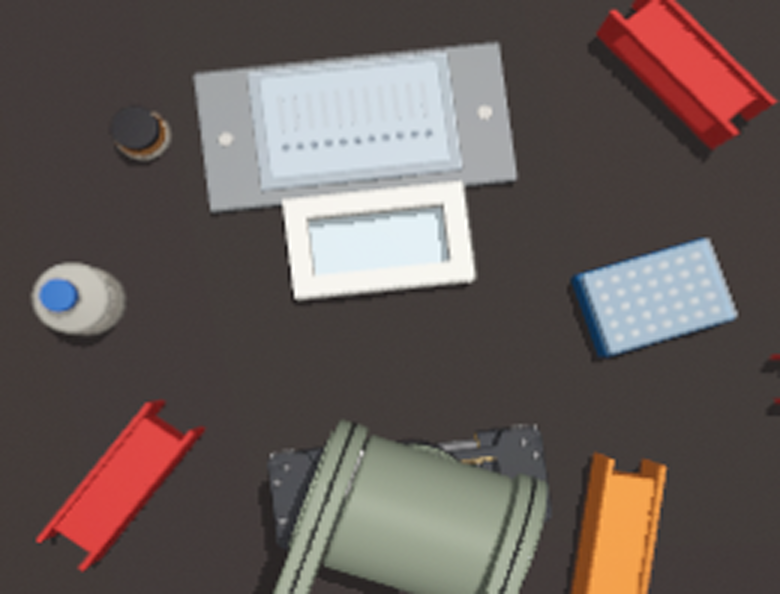

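```bash
python3 -c "
from cell import robot
print(robot.finish_job())"
```

```text
the job is handed in; nothing more can be done
None
```

The white reservoir now stands on its foot, mouth up, flush against the dock's front face, and I've handed the job in. No verdict was reported, so everything below comes from my own checks.

**What I did:** I lowered the open fingers into the upper channel and pushed level on the foot edge until the reservoir tipped onto its foot. I then pushed it from behind with both fingers near the bench. It met the dock with about 7 N while the tool stopped moving. Then I backed straight off and raised the tool clear, at about 9.6 s.

**Last checks:**

| Check | Measured | Limit |
|---|---|---|
| Reservoir centre to face (x) | −46 mm | −51 to −40 mm |
| Offset along face (y) | about −7 mm | ±60 mm |
| Angle to the dock | under about 0.2° | about 3.4° (0.06 rad) |
| Rim height | 46.5 mm (46 mm when upright) | – |
| Bottle, jar and tip box | within 1 mm of start | 15 mm |

**Disagreement:** in the last pictures the side camera put the reservoir at −48.7 mm and the top camera at −46.2 mm. The side camera had also placed the dock about 3 mm nearer the robot, so both readings fit firm contact.

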